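# Set the length stop by feel and butt a turning blank against it

### The job

Take the length stop from its parking block and put its tongue into the brush-lipped slot of the bench hook's rail, finger towards the robot; slide it gently along, pressing lightly, until its tooth drops into the hidden notch and the shoulder sits flush on the rail, then stop and leave it there. Then push the square turning blank flat against the fence and along until its end touches the stop's finger, ready for sawing, without disturbing the other things on the bench.

Things in the scene. Friction and masses are not known exactly. Their poses are not given: they have to be found in the camera images.
- rail: Crosscut bench hook, fixed: plywood board 18 mm thick (x -215 to +30, y -330 to +172 mm) with a fence on it, top at z 78 mm. Origin at bench height under the middle of the aluminium stop rail; x away from the robot, y along the fence to the robot's left (yaw up to 0.15 rad). Fence: rail 344 mm long, x -25 to +25 mm, then a 3 mm saw kerf and a hardwood block, y -175 to -330 mm.
- slot_mid (a point): Middle of the rail's slot, at the rail's top (z 78 mm), turned as the rail. The slot runs 168 mm each way along y, 17 mm wide, mouth flared to 25 mm, closed to the eye by soft black brush lips that give no resistance. Inside, unseen, is a smooth fixed steel strip 26 mm below the rail's top with a single notch, 20 mm wide, 12 mm deep, its middle anywhere from y -75 to +5 mm.
- fence_face (a point): A point on the fence's front face (the flat upright face at x = -25 mm in the rail's frame, towards the robot), 100 mm from the rail's middle towards the kerf and 20 mm above the board. The face is in one plane from y -330 to +172 mm.
- stop: Length stop, loose, 0.28 to 0.46 kg. Origin: middle of its shoulder's underside; z up, x away from its finger. Steel shoulder 50 (x) x 44 (y) x 12 mm. Below it a keel 13 mm thick (x), 44 long (y), 22 deep. It must stand in the slot with its x along the rail's x. Riding on the strip its shoulder is 10 mm above the rail's top; in the notch it is flush, with 2 mm of play each way along y.
- stop_grip (a point): Middle of the stop's black grip, on the shoulder: 36 mm (x) x 26 mm (y) x 44 mm tall, this point 22 mm below its top and 34 mm above the stop's origin. Nothing stands beside it; best pinched along y.
- stop_tooth (a point): Lowest point of the stop's tooth, 36 mm below its origin. The tooth is below the keel's middle: 11 mm thick (x), 16 mm wide (y), 14 mm deep, with a nose rounded at 8 mm radius about x, so it slides easily along the strip and drops into the notch when pressed lightly from above.
- stop_finger (a point): Point on the -y face of the stop's aluminium finger, where the blank's end shall touch. The finger hangs in front of the shoulder: x -27 to -62 mm, y -7 to +7 mm, down to 52 mm below the stop's origin (8 mm above the board when the stop is down).
- holder: Dark wooden parking block screwed to the bench, the stop standing in its slot at the start with its shoulder on the block's top (z 60 mm). Block 55 mm (x, from -25 to +30) x 70 mm (y), foot 110 mm long (y), slot 19 mm wide along y. Origin at bench height under the slot's middle; x and y as those of the stop in it.
- blank: Square turning blank of pale wood, 40 x 40 x 200 mm, 0.18 to 0.31 kg, loose; origin at its centre, length along its y. It starts on the board, askew by up to 0.12 rad, its centre 110 to 130 mm in front of the slot's axis and about 205 mm from the rail's middle towards -y. Its place: along the fence on the -y side of the stop's finger, its end touching the finger.
- saw: Tenon saw 350 mm long, lying flat beyond the bench hook. Bystander.
- square: Try square, 110 mm wooden stock and 150 mm steel blade, lying flat. Bystander.
- mallet: Turned carver's mallet 230 mm tall, 80 mm across, standing on its head at the robot's left. Bystander.
- bowl: Turned wooden bowl, 130 mm across, 55 mm tall, at the robot's right. Bystander.
Not all that is in view belongs to the job. What is meant by the blank is not pink, and is the larger of those in its own colour. Leave any pink or yellow look-alike of the stop alone.

How it is judged:
By the outcome, as a careful person would: the job done as asked, in the order asked, and still so for the second after the job is handed in, with the robot touching nothing.
It also fails if it takes over 61 s, if anything falls off the work surface, if the arm or the gripper's body presses on something with over 40 N, if the wrist force passes 120 N, or if a joint passes its speed limit or range.

### The arm

A 6-joint arm with a two-finger parallel gripper is mounted at the origin on the work surface. World frame = base frame: x ahead of the robot, y to its left, z up, the work surface at z = 0. Lengths are in m, angles in degrees, forces in N, time in s.
With the tool pointing down it reaches from about 0.3 to 0.775 m from the base axis. Payload 14.6 kg.
Tool frame: the origin (TCP) lies midway between the tips of the shut fingers; the grasp point (between the pads) lies grip_depth behind it (grip_depth is the distance from the TCP to the grasp point, in m); z points along the fingers, y is the line along which they close (so a half turn about z gives the same grasp; the last joint's range is limited). The gripper opens to 94 mm and grips with 3 to 60 N. Pads are 16 mm wide; open, the fingers measure 119 mm over their backs; the gripper's body (75 mm by 177 mm) begins 78 mm behind the grasp point.
Start: joints at [-77.613, 17.183, 87.147, -0, 75.671, -3.816], TCP at [0.153, -0.528, 0.205] pointing down, gripper open.
Joint ranges: [-173.82, 173.82], [-45.26, 126.66], [13.44, 144.39], [-59.66, 239.66], [0, 175.72], [-146.38, 146.38]. Speed limits (degrees/s): [127.2, 127.2, 147.25, 180, 180, 180].

### API

Orientations are given as [roll, pitch, yaw] about the fixed x, y, z axes, in that order (R = Rz(yaw) Ry(pitch) Rx(roll)).
In Python, from station import * gives the robot as it stands. The module is installed in compiled form; this text tells all that it offers.
- The arm moves only by the tool drive_tool, never from a script. Its argument "moves" is a list of rows, each a list of 5 numbers: the closure, from 0 (fully open) to 1 (shut), then the shift along the tool's x, y, z in m, then the turn about the tool's z in rad. In form: [[grip, dx, dy, dz, turn], ...]. A call has 1 to 8 rows; each row shifts and turns the commanded pose from where the row before left it, along the tool's axes as they then stand; what a row does not reach is not made up. A row lasts 1/12 s, in which the tool goes at most 41.7 mm and 7.16 degrees, less where a joint would pass 70% of its speed; a pose out of reach is approached as far as the arm can. A call is refused whole if a number of a shift passes 0.0417 or a number of a turn 0.125, either way. A call with a gripper value outside its range is refused whole. The fingers move at their own pace and stop on an object; "squeeze" is the grip in N (left out, the last holds). Time passes only in rows, so rows that do not move let the fingers close. It gives the time, the measured TCP pose, the force, the opening and the grip force at its end, in the units of the state.
- observe(): the state, without advancing time (a new reading comes with each control period).
- camera(name): name is "side" or "top"; returns the picture (480x640x3 uint8, blue, green, red); there is no depth.
- camera_model(name): a dict with "fx", "fy", "cx", "cy" (pixels), "D" ([k1, k2, p1, p2, k3] as OpenCV has them; the pictures are not rectified), "R" (3x3) and "t" (3): a world point X has camera coordinates R X + t. Camera axes: x right, y down, z forward; pixel columns grow to the right and rows downward; lengths in m; the calibration is good to about 2 mm. A picture is of the moment at which its call begins. camera_model takes no time and is no camera call.
- close_job(): hands the job in; it is judged then, once.
The state is a dict: "clock": time; "q": joint angles; "dq": joint speeds; "tau": joint torques, N m; "tcp_pos": TCP position; "ee_rot": TCP orientation; "wrist_force": force on the tool from outside, world axes, zero at the start; "moment": the same for the moment, N m; "opening": finger opening in m; "gripper_force": force on a finger pad.
Only numpy, scipy, OpenCV 4.12 (cv2) and the standard library are available. Lean on these libraries where they do the work, as an engineer would, in place of code of your own. Each camera call takes 0.05 s, during which the arm holds its last target. There are 200 camera calls.

## Working session

There is one attempt and no reset: what is moved stays moved. The work goes in short steps, Python scripts to look and compute and a tool call to move; the robot and the scene stay as the last step left them, time stands still between calls to the robot, and variables do not carry over. Pictures are saved under pics/ and viewed, at most 10 in all, crops included, and the job is handed in when it is done.

Besides the shell and the picture viewer there is one more tool, called as name([rows], argument=value, ...), one row to a line, values as JSON. drive_tool: Moves the arm, as the interface text tells. Its arguments: {"type":"object","properties":{"moves":{"type":"array","items":{"type":"array","items":{"type":"number"}}},"squeeze":{"type":"number"}},"required":["moves"]}

```bash
mkdir -p pics
python3 - <<'E'
from station import *
import cv2
s=observe();print({k:s[k] for k in s})
for n in("top","side"):
    cv2.imwrite(f"pics/{n}0.png",camera(n));m=camera_model(n);print(n,m)
E
```

```text
{'clock': 0.0, 'q': array([-7.76112966e+01,  1.72150280e+01,  8.71806125e+01, -2.54981363e-03,
        7.56708822e+01, -3.81653791e+00]), 'dq': array([-0.0060881 , -0.07278304,  0.10608732, -0.00215378, -0.0704823 ,
       -0.08548368]), 'tau': array([-3.65709147e-04, -5.31801331e+01, -3.52737486e+01,  7.08160177e-02,
        2.43837299e-02, -1.34947290e-04]), 'tcp_pos': array([ 0.15341573, -0.52789035,  0.20488978]), 'ee_rot': array([-1.79933460e+02, -1.96359831e-03,  1.62058727e+01]), 'wrist_force': array([-0.2916481 ,  0.3364564 ,  1.03918899]), 'moment': array([-0.03742403,  0.0136891 ,  0.02324284]), 'gripper_force': 0.0, 'opening': 0.09405054958364699}
top {'fx': 452.9775790851479, 'fy': 452.9775790851479, 'cx': 318.03268298811633, 'cy': 237.35402245227814, 'D': array([-0.00768287,  0.        ,  0.        ,  0.        ,  0.        ]), 'R': array([[-0.00217133, -0.99996246,  0.00838793],
       [-0.99149681,  0.00106141, -0.13012665],
       [ 0.13011287, -0.00859916, -0.9914619 ]]), 't': array([-0.06070902,  0.53863703,  1.29997306])}
side {'fx': 446.02383874305383, 'fy': 446.02383874305383, 'cx': 312.8985855740037, 'cy': 231.49731330263026, 'D': array([-0.01871777,  0.        ,  0.        ,  0.        ,  0.        ]), 'R': array([[-0.86742811, -0.49726984, -0.01706384],
       [-0.32217738,  0.58747375, -0.74234515],
       [ 0.37917041, -0.63843347, -0.66980034]]), 't': array([0.43188327, 0.2798292 , 1.18220125])}
```

View pics/top0.png

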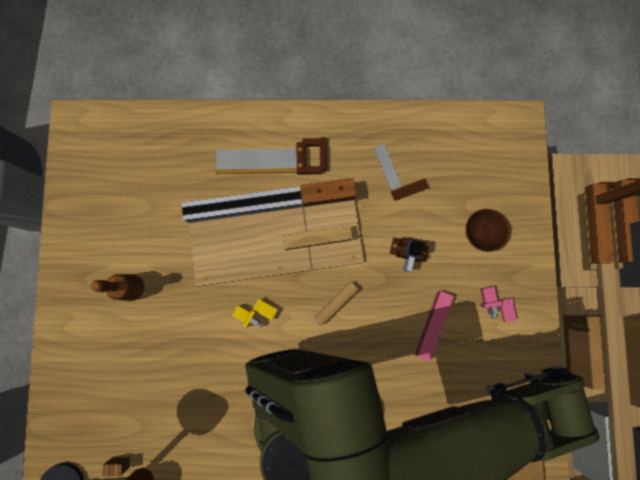

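View pics/side0.png

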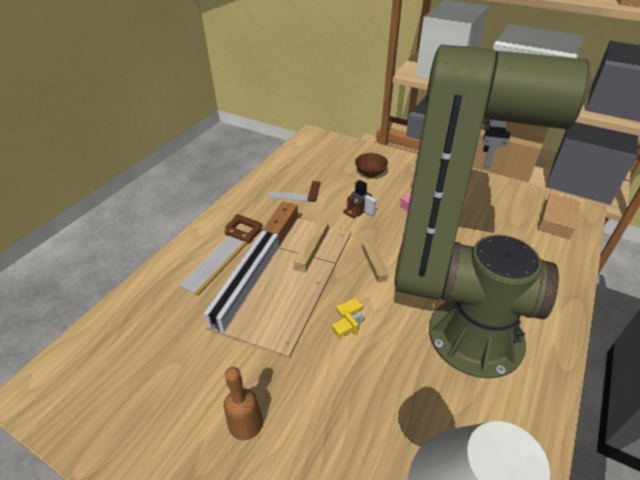

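The top view shows these candidates:
- **Stop:** the black and steel one in the dark block at (410,252), a yellow look-alike at (255,313) and a pink one at (497,305). I choose (410,252).
- **Blank:** pale wood on the board at (320,237), a smaller pale one at (338,302) and a pink one at (436,325). I choose (320,237).

I'll check both choices in one crop.

Run:
```python
import cv2,numpy as np
t=cv2.imread('pics/top0.png');s=cv2.imread('pics/side0.png')
a=cv2.resize(t[170:295,175:440],None,fx=3,fy=3,interpolation=cv2.INTER_CUBIC)   # 795x375
b=cv2.resize(t[225:285,380:440],(225,225),interpolation=cv2.INTER_CUBIC)
c=cv2.resize(s[170:230,335:395],(225,225),interpolation=cv2.INTER_CUBIC)
d=cv2.resize(s[190:290,255:407],(342,225),interpolation=cv2.INTER_CUBIC)
o=np.zeros((600,795,3),np.uint8);o[:375]=a;o[375:,:225]=b;o[375:,226:451]=c;o[375:,453:795]=d
cv2.imwrite('pics/crop1.png',o)
```

```text
(no output)
```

View pics/crop1.png

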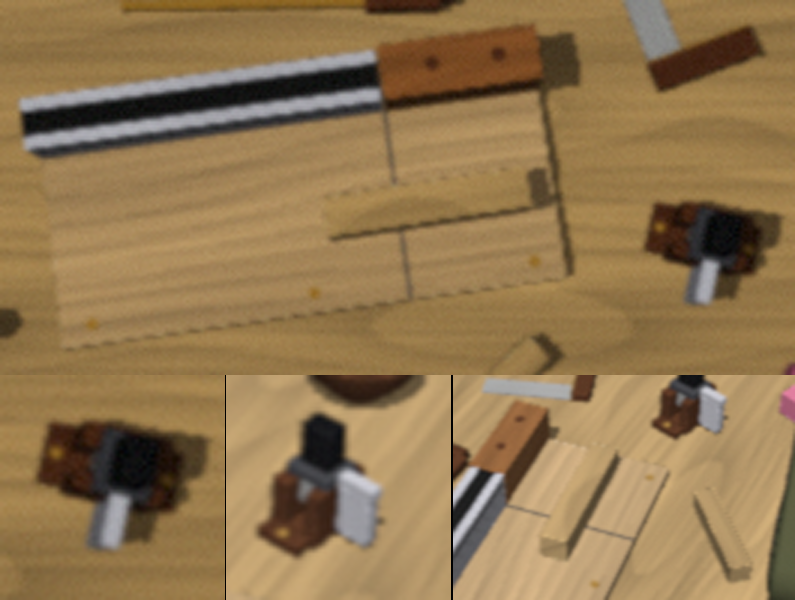

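The crop confirms both choices. The stop has a black grip at top (413,248) and stands in the dark block; its finger points to (408,265). The blank lies on the board with its corners at about (283,235), (357,227), (359,239) and (286,249).

```bash
cat > h.py <<'E'
import numpy as np,cv2
from station import *
def ray(n,uv):
    m=camera_model(n);K=np.array([[m['fx'],0,m['cx']],[0,m['fy'],m['cy']],[0,0,1]])
    p=cv2.undistortPoints(np.array(uv,float).reshape(-1,1,2),K,m['D']).reshape(-1,2)
    R=m['R'];C=-R.T@m['t'];d=np.c_[p,np.ones(len(p))]@R
    return C,d/np.linalg.norm(d,axis=1)[:,None]
def plane(n,uv,z):
    C,d=ray(n,uv);return C+d*((z-C[2])/d[:,2])[:,None]
def tri(ut,us):
    A=np.zeros((3,3));b=np.zeros(3);L=[]
    for n,u in(("top",ut),("side",us)):
        C,d=ray(n,[u]);P=np.eye(3)-np.outer(d[0],d[0]);A+=P;b+=P@C;L.append((C,P))
    X=np.linalg.solve(A,b);return X,[np.linalg.norm(P@(X-C))for C,P in L]
def proj(n,X):
    m=camera_model(n);K=np.array([[m['fx'],0,m['cx']],[0,m['fy'],m['cy']],[0,0,1]])
    return cv2.projectPoints(np.array(X,float).reshape(-1,1,3),cv2.Rodrigues(m['R'])[0],m['t'],K,m['D'])[0].reshape(-1,2)
def blobs(im,box,f,n=1):
    x0,y0,x1,y1=box;c=im[y0:y1,x0:x1].astype(int);mk=f(c).astype(np.uint8)
    N,l,s,ce=cv2.connectedComponentsWithStats(mk);o=np.argsort(-s[1:,4])[:n]+1
    return [(ce[i]+[x0,y0],s[i,4],np.argwhere(l==i)[:,::-1]+[x0,y0]) for i in o]
def dark(c):return c.max(2)<50
def grey(c):return (c.max(2)-c.min(2)<35)&(c.min(2)>110)
E
python3 - <<'E'
from h import *
t=cv2.imread('pics/top0.png');s=cv2.imread('pics/side0.png')
print('camtop',ray('top',[[1,1]])[0],'side',ray('side',[[1,1]])[0])
T=blobs(t,(175,175,305,230),dark)[0];S=blobs(s,(200,220,290,335),dark,3)
r=cv2.minAreaRect(T[2].astype(np.float32));bt=cv2.boxPoints(r);print('slot top',T[0],T[1],r)
print(plane('top',bt,.078).round(4))
vx=cv2.fitLine(T[2].astype(np.float32),cv2.DIST_L2,0,.01,.01).ravel();P=plane('top',[vx[2:]-60*vx[:2],vx[2:]+60*vx[:2]],.078);d=P[0]-P[1];print('yaw of y axis',np.degrees(np.arctan2(-d[0],d[1])),P)
for b in S: print('side',b[0],b[1],b[2].min(0),b[2].max(0))
print('tri slot',tri(T[0],S[0][0]))
G=blobs(t,(390,235,435,262),dark,2);H=blobs(s,(345,175,380,215),dark,2)
for b in G+H:print('grip',b[0],b[1],b[2].min(0),b[2].max(0))
print(tri(G[0][0],H[0][0]))
G=blobs(t,(390,245,435,278),grey,2);H=blobs(s,(345,185,385,220),grey,2)
for b in G+H:print('finger',b[0],b[1],b[2].min(0),b[2].max(0))
print(tri(G[0][0],H[0][0]))
# blank corners (hand-picked, crop/3+offset)
c=np.array([[325,195],[530,170],[551,205],[332,240]])/3+[175,170]
print(plane('top',c,.058).round(4))
c2=np.array([[545-453,540],[573-453,548],[618-453,455],[588-453,443]])*[152/342,100/225]+[255,190-375*100/225]
print(c2,plane('side',c2,.058).round(4))
E
```

```text
camtop [ 0.36478186 -0.05009979  1.35947401] side [0.0165266  0.80512707 1.00693824]
slot top [241.45057766 202.72272144] 779 ((241.46287536621094, 202.72988891601562), (6.589272975921631, 118.63420867919922), 82.16446685791016)
[[ 0.6197  0.3287  0.078 ]
 [ 0.6671 -0.0087  0.078 ]
 [ 0.6478 -0.0114  0.078 ]
 [ 0.6007  0.3254  0.078 ]]
yaw of y axis 8.016909741172832 [[ 0.6098242   0.32901412  0.078     ]
 [ 0.6578464  -0.01195138  0.078     ]]
side [237.79768786 278.50096339] 519 [210 233] [271 323]
side [238. 222.] 1 [238 222] [238 222]
side [251. 239.] 1 [251 239] [251 239]
tri slot (array([0.64563872, 0.16723283, 0.04449424]), [np.float64(0.0053869021078327885), np.float64(0.005386902107832983)])
grip [414.23891626 249.40147783] 406 [397 239] [428 261]
grip [360.41269841 188.05555556] 126 [355 181] [365 195]
grip [370.33333333 175.33333333] 15 [366 175] [375 176]
(array([ 0.49727872, -0.33012362,  0.09864825]), [np.float64(0.001502965599287066), np.float64(0.0015029655992869816)])
finger [409.96103896 263.50649351] 77 [407 257] [413 270]
finger [369.62162162 204.55675676] 185 [365 195] [376 215]
finger [356.  199.5] 2 [356 199] [356 200]
(array([ 0.46039253, -0.32969183,  0.04154382]), [np.float64(8.618062499147064e-05), np.float64(8.618062499152054e-05)])
[[ 0.5426  0.0392  0.058 ]
 [ 0.5668 -0.1593  0.058 ]
 [ 0.5326 -0.1792  0.058 ]
 [ 0.4989  0.0321  0.058 ]]
[[295.88888889 263.33333333]
 [308.33333333 266.88888889]
 [328.33333333 225.55555556]
 [315.         220.22222222]] [[ 0.528   0.0462  0.058 ]
 [ 0.4887  0.0409  0.058 ]
 [ 0.5243 -0.1481  0.058 ]
 [ 0.575  -0.1504  0.058 ]]
```

Run:
```python
from h import *
t=cv2.imread('pics/top0.png');s=cv2.imread('pics/side0.png')
def dk(th):return lambda c:(c.max(2)<th)&(c.max(2)-c.min(2)<14)
for th in(30,40,50):
    G=blobs(t,(390,235,435,262),dk(th))[0];H=blobs(s,(345,175,367,200),dk(th))[0]
    print(th,'grip',G[0],G[1],cv2.minAreaRect(G[2].astype(np.float32)),G[2].min(0),G[2].max(0),H[0],H[1],H[2].min(0),H[2].max(0),tri(G[0],H[0]))
for th in(15,25,35):
    S=blobs(s,(200,220,290,335),dk(th))[0];r=cv2.minAreaRect(S[2].astype(np.float32))
    print(th,S[0],S[1],r,tri((241.46,202.72),r[0]))
    print(plane('side',cv2.boxPoints(r),.078).round(3).tolist())
print(s[270:292:2,222:262:2].max(2))
```

```text
30 grip [415.50609756 247.87804878] 164 ((415.41180419921875, 247.8529510498047), (12.369317054748535, 14.067066192626953), 14.03624439239502) [409 241] [422 255] [360.61538462 188.08653846] 104 [356 181] [365 194] (array([ 0.5005641 , -0.33547874,  0.09401608]), [np.float64(0.00012144277187688757), np.float64(0.00012144277187705279)])
40 grip [415.16939891 248.09289617] 183 ((415.176513671875, 248.29412841796875), (13.096922874450684, 15.037208557128906), 14.03624439239502) [408 240] [422 257] [360.575 188.075] 120 [356 181] [365 195] (array([ 0.49999725, -0.33420936,  0.0950756 ]), [np.float64(4.413802780284164e-05), np.float64(4.413802780265613e-05)])
50 grip [413.55686275 248.83529412] 255 ((412.7059326171875, 249.67648315429688), (17.220029830932617, 18.91777801513672), 14.03624439239502) [404 239] [422 260] [360.41269841 188.05555556] 126 [355 181] [365 195] (array([ 0.49775749, -0.32844841,  0.09966275]), [np.float64(0.0004071156689160646), np.float64(0.0004071156689160176)])Traceback (most recent call last):
  File "<stdin>", line 8, in <module>
IndexError: list index out of range
```

Run:
```python
from h import *
t=cv2.imread('pics/top0.png');s=cv2.imread('pics/side0.png')
a=cv2.resize(t[230:280,385:435],(500,500),interpolation=cv2.INTER_CUBIC)
b=cv2.resize(s[230:290,230:290],(300,300),interpolation=cv2.INTER_CUBIC);c=cv2.resize(s[285:345,200:260],(300,300),interpolation=cv2.INTER_CUBIC)
o=np.zeros((600,800,3),np.uint8);o[:500,:500]=a;o[:300,500:]=b;o[300:,500:]=c
cv2.imwrite('pics/crop2.png',cv2.convertScaleAbs(o,alpha=1.6,beta=10))
print(s[270:292:3,218:262:2].max(2))
```

```text
[[170 118 141 179 173 174 179 182 188 205 186  77  31  34  40 153 206 184
   97  77  88  93]
 [120 170 174 171 174 180 185 198 209 180  64  30  33  41 155 207 185  93
   79  93  95  92]
 [176 171 171 175 181 184 187 210 179  64  32  30  46 161 209 188  97  78
   89  91  93 165]
 [171 171 176 182 184 197 211 171  61  30  31  45 170 211 190  95  80  95
   94  94 143 196]
 [171 179 184 183 195 213 168  51  31  33  46 170 213 190  96  78  89  91
   93 153 197 198]
 [181 183 184 197 212 166  52  30  32  47 170 214 191  95  81  95  95  95
  150 195 198 196]
 [183 181 200 214 154  44  30  31  47 166 213 190  95  78  91  91  94 152
  196 198 194 198]
 [181 197 213 151  40  31  32  53 169 214 188  90  81  97  96  96 148 195
  197 195 198 201]]
```

View pics/crop2.png

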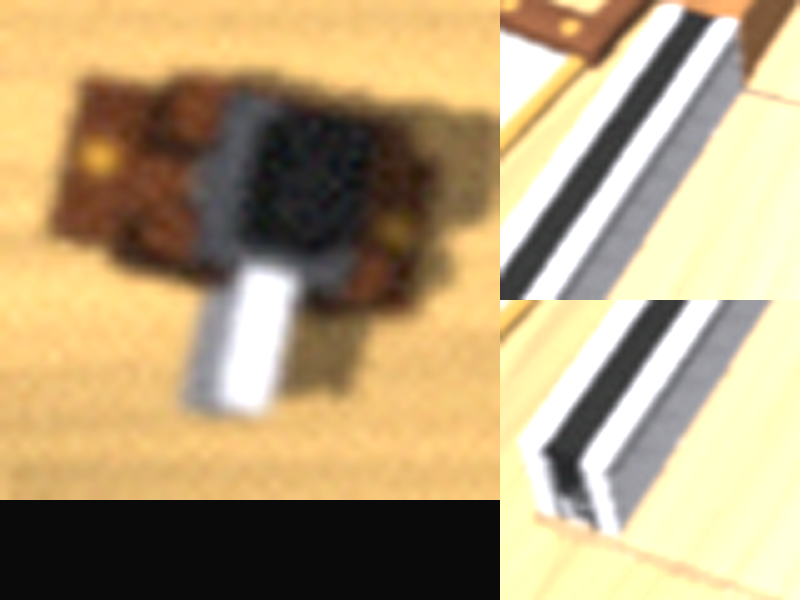

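Run:
```python
from h import *
print(plane('side',[[243.2,270],[228.9,291],[268,233],[213,316]],.078))
A,B=np.array([.6098,.329]),np.array([.6578,-.01195])
for z in (.07,.078,.086):
  for p in plane('side',[[243.2,270],[228.9,291]],z)[:,:2]:
    d=(A-B)/np.linalg.norm(A-B);
    L=plane('top',[[241.46-55*.9907,202.72+55*.1363],[241.46+55*.9907,202.72-55*.1363]],z)[:,:2];d=(L[0]-L[1]);d/=np.linalg.norm(d);print(z,(p-L[0])@np.array([d[1],-d[0]]))
sc=np.array([[100,157],[398,230],[271,268],[244,411]])/10+[385,230]
p=plane('top',sc[:2],.012);print(p,np.degrees(np.arctan2(p[0,0]-p[1,0],p[0,1]-p[1,1])))
p=plane('top',sc[2:],.06);print(p,np.degrees(np.arctan2(p[0,1]-p[1,1],p[0,0]-p[1,0])))
s=observe();print(s['ee_rot'],s['tcp_pos'])
```

```text
[[ 0.63514682  0.15733502  0.078     ]
 [ 0.6227081   0.23950396  0.078     ]
 [ 0.66125832 -0.00717623  0.078     ]
 [ 0.60673023  0.32687244  0.078     ]]
0.07 0.003789881995695677
0.07 0.0028636068314265364
0.078 0.001131965048457733
0.078 0.0002135988380701677
0.086 -0.0015259518987804192
0.086 -0.002436409155285978
[[ 0.51613214 -0.29249218  0.012     ]
 [ 0.4940271  -0.38135934  0.012     ]] 13.968412111572801
[[ 0.47847732 -0.33247765  0.06      ]
 [ 0.43731015 -0.32350935  0.06      ]] -12.289914994410198
[-1.79941310e+02 -5.50458997e-03  1.62023627e+01] [ 0.15342654 -0.52793125  0.20495024]
```

```bash
cat >> h.py <<'E'
def go(x,y,z,yaw):
    s=observe();p=s['tcp_pos'];a=np.radians(yaw);D=np.array([x,y,z])-p
    w=(s['ee_rot'][2]-yaw+180)%360-180
    c,n=np.cos(a),np.sin(a)
    print('turn %.3f rad; then dx %.4f dy %.4f dz %.4f'%(np.radians(w),c*D[0]+n*D[1],n*D[0]-c*D[1],-D[2]),'clk %.2f'%s['clock'],p.round(4),s['ee_rot'].round(1),'F',s['wrist_force'].round(1),'open %.4f gf %.1f'%(s['opening'],s['gripper_force']))
E
python3 -c "
from h import *
print(grip_depth if 'grip_depth' in globals() else 'none')
go(.502,-.337,.16,-13)"
```

```text
0.0188
turn 0.510 rad; then dx 0.2967 dy -0.2644 dz 0.0450 clk 0.10 [ 0.1534 -0.5279  0.205 ] [-179.9   -0.    16.2] F [-0.2  0.5  0.6] open 0.0942 gf 0.0
```

drive_tool([
  [0, 0, 0, 0, 0.102],
  [0, 0, 0, 0, 0.102],
  [0, 0, 0, 0, 0.102],
  [0, 0, 0, 0, 0.102],
  [0, 0, 0, 0, 0.102],
])

```text
clock: 0.52
tcp_pos: [0.1534, -0.528, 0.2051]
ee_rot: [-180.0, 0.0, -13.3]
wrist_force: [0.3, -0.2, -0.0]
opening: 0.0939
gripper_force: 0.0
```

drive_tool([
  [0, 0.0228, -0.0203, 0, 0],
  [0, 0.0228, -0.0203, 0, 0],
  [0, 0.0228, -0.0203, 0, 0],
  [0, 0.0228, -0.0203, 0, 0],
  [0, 0.0228, -0.0203, 0, 0],
  [0, 0.0228, -0.0203, 0, 0],
  [0, 0.0228, -0.0203, 0, 0],
  [0, 0.0228, -0.0203, 0, 0],
])

```text
clock: 1.18
tcp_pos: [0.3689, -0.41, 0.2052]
ee_rot: [-180.0, 0.0, -13.0]
wrist_force: [0.4, -0.6, 0.5]
opening: 0.0939
gripper_force: 0.0
```

drive_tool([
  [0, 0.0228, -0.0203, 0, 0],
  [0, 0.0228, -0.0203, 0, 0],
  [0, 0.0228, -0.0203, 0, 0],
  [0, 0.0228, -0.0203, 0, 0],
  [0, 0.0228, -0.0203, 0, 0],
  [0, 0, 0, 0.02, 0],
  [0, 0, 0, 0.02, 0],
  [0, 0, 0, 0, 0],
])

```text
clock: 1.85
tcp_pos: [0.5007, -0.3364, 0.1612]
ee_rot: [-179.8, 0.3, -13.0]
wrist_force: [-0.4, -0.0, -0.7]
opening: 0.0939
gripper_force: 0.0
```

Run:
```python
from h import *
go(.502,-.337,.076,-13)
s=camera('side');t=camera('top')
a=cv2.resize(s[140:240,310:410],(500,500),interpolation=cv2.INTER_CUBIC);b=cv2.resize(t[200:300,360:460],(300,300),interpolation=cv2.INTER_CUBIC)
o=np.zeros((500,800,3),np.uint8);o[:,:500]=a;o[:300,500:]=b;cv2.imwrite('pics/c3.png',cv2.convertScaleAbs(o,alpha=1.5,beta=10))
```

```text
turn 0.001 rad; then dx 0.0014 dy 0.0003 dz 0.0852 clk 1.85 [ 0.5007 -0.3364  0.1612] [-179.8    0.3  -13. ] F [-0.4 -0.  -0.7] open 0.0939 gf 0.0
```

View pics/c3.png

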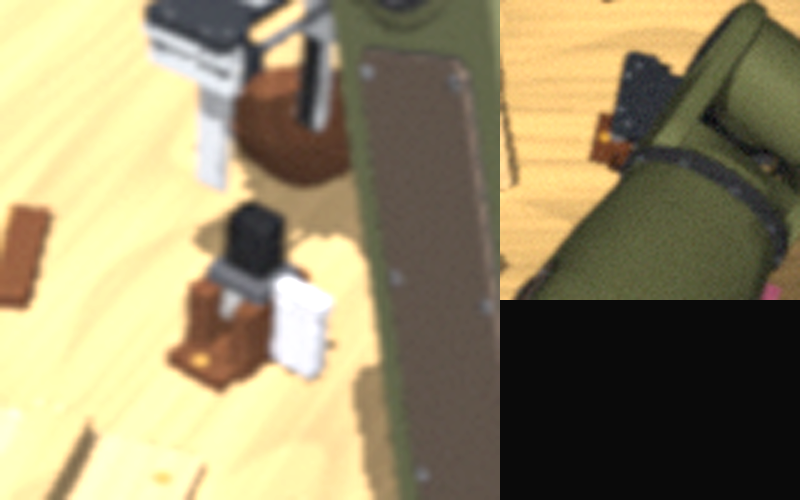

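The side crop shows the open fingers at (212,150) and (315,110), straddling the grip at (258,235). I'll descend.

drive_tool([
  [0, 0.0014, 0, 0.022, 0],
  [0, 0, 0, 0.022, 0],
  [0, 0, 0, 0.022, 0],
  [0, 0, 0, 0.012, 0],
  [0, 0, 0, 0.006, 0],
  [0, 0, 0, 0, 0],
  [0.4, 0, 0, 0, 0],
  [0.6, 0, 0, 0, 0],
], squeeze=15)

```text
clock: 2.62
tcp_pos: [0.5036, -0.3386, 0.0831]
ee_rot: [179.9, -0.1, -13.0]
wrist_force: [-0.5, -0.0, 0.1]
opening: 0.0839
gripper_force: 0.0
```

drive_tool([
  [0.8, 0, 0, 0, 0],
  [1, 0, 0, 0, 0],
  [1, 0, 0, 0, 0],
  [1, 0, 0, 0, 0],
], squeeze=30)

```text
clock: 2.95
tcp_pos: [0.5031, -0.3382, 0.0818]
ee_rot: [180.0, -0.0, -13.0]
wrist_force: [0.2, -0.6, 0.8]
opening: 0.0572
gripper_force: 0.0
```

drive_tool([
  [1, 0, 0, 0.0045, 0],
  [1, 0, 0, 0, 0],
  [1, 0, 0, 0, 0],
  [1, 0, 0, 0, 0],
  [1, 0, 0, 0, 0],
  [1, 0, 0, 0, 0],
])

```text
clock: 3.45
tcp_pos: [0.5031, -0.338, 0.0769]
ee_rot: [-180.0, 0.0, -13.0]
wrist_force: [1.0, 1.2, -1.4]
opening: 0.0257
gripper_force: 29.9
```

drive_tool([
  [1, 0, 0, -0.01, 0],
  [1, 0, 0, -0.02, 0],
  [1, 0, 0, -0.03, 0],
  [1, 0, 0, -0.03, 0],
  [1, 0, 0, -0.025, -0.092],
  [1, 0, 0, 0, -0.092],
  [1, 0, 0, 0, -0.092],
  [1, 0, 0, 0, -0.092],
])

```text
clock: 4.12
tcp_pos: [0.503, -0.3382, 0.193]
ee_rot: [180.0, -0.0, 8.3]
wrist_force: [0.4, 0.8, -3.9]
opening: 0.0261
gripper_force: 29.9
```

```bash
python3 -c "
from h import *
go(.628,.203,.19,8)"
```

```text
turn 0.006 rad; then dx 0.1991 dy -0.5185 dz 0.0030 clk 4.12 [ 0.503  -0.3382  0.193 ] [180.   -0.    8.3] F [ 0.4  0.8 -3.9] open 0.0261 gf 29.9
```

drive_tool([
  [1, 0.0124, -0.0324, 0, 0],
  [1, 0.0124, -0.0324, 0, 0],
  [1, 0.0124, -0.0324, 0, 0],
  [1, 0.0124, -0.0324, 0, 0],
  [1, 0.0124, -0.0324, 0, 0],
  [1, 0.0124, -0.0324, 0, 0],
  [1, 0.0124, -0.0324, 0, 0],
  [1, 0.0124, -0.0324, 0, 0],
])

```text
clock: 4.78
tcp_pos: [0.5649, -0.0659, 0.1927]
ee_rot: [180.0, -0.0, 8.1]
wrist_force: [1.2, -0.6, -3.3]
opening: 0.026
gripper_force: 29.9
```

drive_tool([
  [1, 0.0124, -0.0324, 0, 0],
  [1, 0.0124, -0.0324, 0, 0],
  [1, 0.0124, -0.0324, 0, 0],
  [1, 0.0124, -0.0324, 0, 0],
  [1, 0.0124, -0.0324, 0, 0],
  [1, 0.0124, -0.0324, 0, 0],
  [1, 0.0124, -0.0324, 0, 0],
  [1, 0.0124, -0.0324, 0, 0],
])

```text
clock: 5.45
tcp_pos: [0.6268, 0.2046, 0.1926]
ee_rot: [180.0, -0.0, 8.1]
wrist_force: [0.8, -0.2, -2.9]
opening: 0.0255
gripper_force: 29.9
```

drive_tool([
  [1, 0, 0, 0.02, 0],
  [1, 0, 0, 0, 0],
  [1, 0, 0, 0, 0],
])

```text
clock: 5.7
tcp_pos: [0.6261, 0.2026, 0.1714]
ee_rot: [180.0, 0.1, 8.1]
wrist_force: [-0.2, -0.3, -1.9]
opening: 0.0256
gripper_force: 29.9
```

Run:
```python
from h import *
go(.628,.203,.15,8)
s=camera('side');t=camera('top');cv2.imwrite('pics/s4.png',s);cv2.imwrite('pics/t4.png',t)
p=observe()['tcp_pos'];u=proj('side',p)[0].astype(int);print(u,proj('top',p))
a=cv2.resize(s[u[1]-60:u[1]+60,u[0]-80:u[0]+80],(800,600),interpolation=cv2.INTER_CUBIC)
print('off',u-[80,60]);cv2.imwrite('pics/c4.png',cv2.convertScaleAbs(a,alpha=1.4,beta=5))
```

```text
turn 0.001 rad; then dx 0.0019 dy -0.0002 dz 0.0214 clk 5.70 [0.6261 0.2026 0.1714] [1.8e+02 1.0e-01 8.1e+00] F [-0.2 -0.3 -1.9] open 0.0256 gf 29.9
[231 257] [[219.60730471 197.87617869]]
off [151 197]
```

View pics/c4.png

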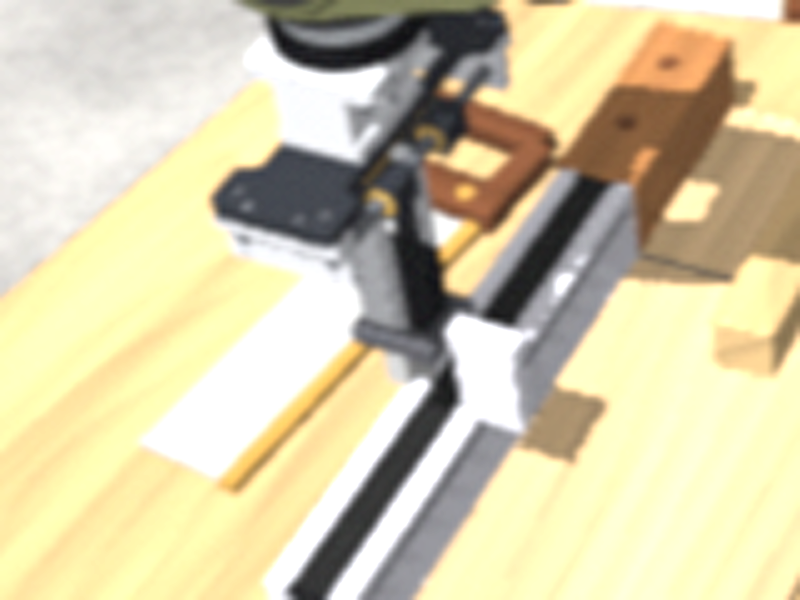

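The side crop shows the stop held upright. Its tooth shows near (401,378), the shoulder's +y end spans (358,328) to (440,352), and the finger, at (488,370), faces the robot.

Run:
```python
from h import *
O=np.array([.6343,.158]);a=np.radians(8.05);Rr=np.array([[np.cos(a),np.sin(a)],[-np.sin(a),np.cos(a)]])
def P(u,z):
    w=plane('side',[np.array(u)/5+[151,197]],z)[0];return (Rr@(w[:2]-O)).round(4)
z=.1545
print('tcp',Rr@(np.array([.6261,.2026])-O))
print('tooth',P((401,378),.119))
print('sh topL(+25)',P((357,322),z+.012),'botL',P((360,336),z),'botR(-25)',P((437,362),z),'topR',P((445,345),z+.012))
print('finger +y bottom corners',P((470,415),z-.052),P((522,430),z-.052),'top corners',P((450,315),z+.0),P((527,328),z))
```

```text
tcp [-0.00187354  0.04530883]
tooth [0.0036 0.0515]
sh topL(+25) [0.0172 0.0608] botL [0.0181 0.0598] botR(-25) [-0.0294  0.0618] topR [-0.0343  0.059 ]
finger +y bottom corners [-0.0353  0.0495] [-0.0667  0.049 ] top corners [-0.0192  0.0289] [-0.0623  0.0228]
```

drive_tool([
  [1, 0.004, 0, 0.01, 0],
  [1, 0, 0, 0.014, 0],
  [1, 0, 0, 0.012, 0],
  [1, 0, 0, 0.004, 0],
  [1, 0, 0, 0, 0],
])

```text
clock: 6.22
tcp_pos: [0.6303, 0.2031, 0.1306]
ee_rot: [180.0, 0.1, 8.0]
wrist_force: [0.0, -0.6, -2.3]
opening: 0.0258
gripper_force: 29.9
```

drive_tool([
  [1, 0, 0, 0.003, 0],
  [1, 0, 0, 0.003, 0],
  [1, 0, 0, 0.002, 0],
  [1, 0, 0, 0, 0],
])

```text
clock: 6.55
tcp_pos: [0.6307, 0.2035, 0.1238]
ee_rot: [180.0, 0.0, 8.1]
wrist_force: [-0.4, -1.1, -3.6]
opening: 0.0258
gripper_force: 29.9
```

drive_tool([
  [1, 0, 0, 0.003, 0],
  [1, 0, 0, 0.002, 0],
  [1, 0, 0, 0.002, 0],
  [1, 0, 0, 0, 0],
])

```text
clock: 6.88
tcp_pos: [0.6305, 0.2035, 0.1164]
ee_rot: [180.0, 0.0, 8.1]
wrist_force: [0.3, -0.0, -3.2]
opening: 0.0255
gripper_force: 29.9
```

drive_tool([
  [1, 0, 0, 0.002, 0],
  [1, 0, 0, 0.002, 0],
  [1, 0, 0, 0, 0],
])

```text
clock: 7.13
tcp_pos: [0.6306, 0.2035, 0.1125]
ee_rot: [180.0, 0.0, 8.1]
wrist_force: [0.7, -0.0, -2.9]
opening: 0.0255
gripper_force: 29.9
```

Keel is entering without force.

drive_tool([
  [1, 0, 0, 0.002, 0],
  [1, 0, 0, 0.002, 0],
  [1, 0, 0, 0.001, 0],
  [1, 0, 0, 0, 0],
  [1, 0, 0, 0, 0],
])

```text
clock: 7.55
tcp_pos: [0.6307, 0.2036, 0.1079]
ee_rot: [180.0, 0.0, 8.1]
wrist_force: [0.3, 0.3, -3.2]
opening: 0.0257
gripper_force: 29.9
```

drive_tool([
  [1, 0, 0, 0.001, 0],
  [1, 0, 0, 0.001, 0],
  [1, 0, 0, 0, 0],
  [1, 0, 0, 0, 0],
])

```text
clock: 7.88
tcp_pos: [0.6307, 0.2035, 0.1059]
ee_rot: [180.0, 0.0, 8.1]
wrist_force: [0.3, 0.0, -3.8]
opening: 0.0261
gripper_force: 29.9
```

drive_tool([
  [1, 0, 0, 0.001, 0],
  [1, 0, 0, 0.001, 0],
  [1, 0, 0, 0, 0],
  [1, 0, 0, 0, 0],
])

```text
clock: 8.22
tcp_pos: [0.6309, 0.2036, 0.1047]
ee_rot: [-180.0, -0.1, 8.1]
wrist_force: [-1.9, 0.2, 5.6]
opening: 0.0258
gripper_force: 29.9
```

drive_tool([
  [1, 0, 0.003, 0, 0],
  [1, 0, 0.005, 0, 0],
  [1, 0, 0.005, 0, 0],
  [1, 0, 0.005, 0, 0],
  [1, 0, 0.005, 0, 0],
  [1, 0, 0.004, 0, 0],
  [1, 0, 0, 0, 0],
])

```text
clock: 8.8
tcp_pos: [0.6351, 0.1764, 0.1047]
ee_rot: [-180.0, -0.1, 8.0]
wrist_force: [-0.3, -0.2, 5.1]
opening: 0.0259
gripper_force: 29.9
```

drive_tool([
  [1, 0, 0.003, 0, 0],
  [1, 0, 0.003, 0, 0],
  [1, 0, 0.002, 0, 0],
  [1, 0, 0, 0, 0],
])

```text
clock: 9.13
tcp_pos: [0.6361, 0.1691, 0.1046]
ee_rot: [-180.0, -0.1, 8.1]
wrist_force: [-0.3, 2.6, 5.6]
opening: 0.0259
gripper_force: 29.9
```

drive_tool([
  [1, 0, 0.003, 0, 0],
  [1, 0, 0.003, 0, 0],
  [1, 0, 0.002, 0, 0],
  [1, 0, 0, 0, 0],
])

```text
clock: 9.47
tcp_pos: [0.6372, 0.1612, 0.1046]
ee_rot: [-180.0, -0.1, 8.1]
wrist_force: [0.1, 3.4, 5.2]
opening: 0.0263
gripper_force: 29.9
```

drive_tool([
  [1, 0, 0.003, 0, 0],
  [1, 0, 0.003, 0, 0],
  [1, 0, 0.002, 0, 0],
  [1, 0, 0, 0, 0],
])

```text
clock: 9.8
tcp_pos: [0.6383, 0.1532, 0.1046]
ee_rot: [-180.0, -0.1, 8.1]
wrist_force: [-0.4, 2.9, 6.3]
opening: 0.0259
gripper_force: 29.9
```

drive_tool([
  [1, 0, 0.003, 0, 0],
  [1, 0, 0.003, 0, 0],
  [1, 0, 0.002, 0, 0],
  [1, 0, 0, 0, 0],
])

```text
clock: 10.13
tcp_pos: [0.6394, 0.1453, 0.1046]
ee_rot: [-180.0, -0.1, 8.1]
wrist_force: [-0.6, 2.2, 6.5]
opening: 0.0261
gripper_force: 29.9
```

drive_tool([
  [1, 0, 0.003, 0, 0],
  [1, 0, 0.003, 0, 0],
  [1, 0, 0.002, 0, 0],
  [1, 0, 0, 0, 0],
])

```text
clock: 10.47
tcp_pos: [0.6405, 0.1374, 0.1046]
ee_rot: [-180.0, -0.1, 8.1]
wrist_force: [-0.2, 3.0, 6.1]
opening: 0.026
gripper_force: 29.9
```

drive_tool([
  [1, 0, 0.003, 0, 0],
  [1, 0, 0.003, 0, 0],
  [1, 0, 0.002, 0, 0],
  [1, 0, 0, 0, 0],
])

```text
clock: 10.8
tcp_pos: [0.6417, 0.1295, 0.1047]
ee_rot: [-180.0, -0.1, 8.1]
wrist_force: [0.3, 3.3, 5.6]
opening: 0.026
gripper_force: 29.9
```

drive_tool([
  [1, 0, 0.003, 0, 0],
  [1, 0, 0.003, 0, 0],
  [1, 0, 0.002, 0, 0],
  [1, 0, 0, 0, 0],
])

```text
clock: 11.13
tcp_pos: [0.6424, 0.1207, 0.1037]
ee_rot: [180.0, 0.0, 8.0]
wrist_force: [1.5, -0.8, 1.4]
opening: 0.0262
gripper_force: 29.9
```

drive_tool([
  [1, 0, 0.002, 0.001, 0],
  [1, 0, 0, 0.001, 0],
  [1, 0, 0, 0, 0],
])

```text
clock: 11.38
tcp_pos: [0.6427, 0.1188, 0.1018]
ee_rot: [179.9, 0.0, 8.1]
wrist_force: [1.0, -3.8, 1.5]
opening: 0.0265
gripper_force: 29.9
```

drive_tool([
  [1, 0, 0.0015, 0.001, 0],
  [1, 0, 0.001, 0.001, 0],
  [1, 0, 0, 0.001, 0],
  [1, 0, 0, 0, 0],
])

```text
clock: 11.72
tcp_pos: [0.6429, 0.1164, 0.0985]
ee_rot: [180.0, 0.0, 8.1]
wrist_force: [1.0, -4.4, -0.8]
opening: 0.0261
gripper_force: 29.9
```

Still drawn towards -y and sinking. Continuing.

drive_tool([
  [1, 0, 0.001, 0.001, 0],
  [1, 0, 0.0005, 0.001, 0],
  [1, 0, 0, 0.001, 0],
  [1, 0, 0, 0, 0],
])

```text
clock: 12.05
tcp_pos: [0.6428, 0.1157, 0.0953]
ee_rot: [-180.0, 0.1, 8.1]
wrist_force: [-0.4, 0.5, -3.3]
opening: 0.0259
gripper_force: 29.9
```

drive_tool([
  [1, 0, 0, 0.001, 0],
  [1, 0, 0, 0.001, 0],
  [1, 0, 0, 0, 0],
])

```text
clock: 12.3
tcp_pos: [0.6432, 0.1157, 0.0949]
ee_rot: [-180.0, -0.0, 8.1]
wrist_force: [-4.1, -0.3, 7.1]
opening: 0.0259
gripper_force: 29.9
```

Flush: the stop dropped 9.8 mm, to TCP z 0.095. I'll unload, release and lift away.

drive_tool([
  [1, 0, 0, -0.0008, 0],
  [1, 0, 0, 0, 0],
  [0.6, 0, 0, 0, 0],
  [0.5, 0, 0, 0, 0],
  [0.4, 0, 0, 0, 0],
  [0.4, 0, 0, 0, 0],
  [0.4, 0, 0, 0, 0],
], squeeze=10)

```text
clock: 12.88
tcp_pos: [0.6432, 0.1155, 0.0948]
ee_rot: [180.0, -0.0, 8.1]
wrist_force: [-0.2, 0.3, -0.5]
opening: 0.0551
gripper_force: 0.0
```

drive_tool([
  [0.4, 0, 0, -0.01, 0],
  [0.4, 0, 0, -0.025, 0],
  [0.4, 0, 0, -0.03, 0],
  [0.4, 0, 0, -0.03, 0],
  [0.4, 0, 0, -0.03, 0],
  [0.4, 0, 0, 0, 0],
])

```text
clock: 13.38
tcp_pos: [0.6449, 0.1157, 0.2275]
ee_rot: [180.0, -0.6, 8.1]
wrist_force: [0.1, -0.5, 1.5]
opening: 0.0561
gripper_force: 0.0
```

Run:
```python
from h import *
print(plane('top',[[357,283],[317,322],[345,285]],.03).round(3).tolist())
go(.480,-.073,.16,8.05)
t=camera('top');s=camera('side')
a=cv2.resize(t[170:300,170:380],(800,495),interpolation=cv2.INTER_CUBIC)
b=s[180:330,190:390]
cv2.imwrite('pics/c5.png',a);cv2.imwrite('pics/c5s.png',cv2.resize(b,(800,600),interpolation=cv2.INTER_CUBIC))
```

```text
[[0.405, -0.175, 0.03], [0.293, -0.058, 0.03], [0.399, -0.14, 0.03]]
turn 0.000 rad; then dx -0.1897 dy 0.1637 dz 0.0675 clk 13.38 [0.6449 0.1157 0.2275] [180.   -0.6   8.1] F [ 0.1 -0.5  1.5] open 0.0561 gf 0.0
```

View pics/c5s.png

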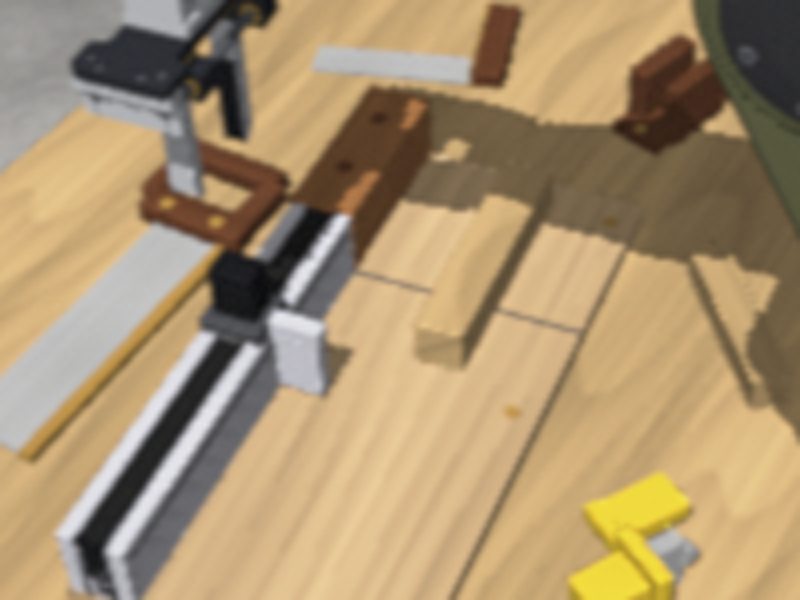

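The crop shows the stop seated flush, with its grip at (240,285) and its finger at (300,350). The blank is untouched at (485,275). Next I'll push it with the two fingers spread.

drive_tool([
  [0, -0.0237, 0.0205, 0, 0],
  [0, -0.0237, 0.0205, 0, 0],
  [0, -0.0237, 0.0205, 0, 0],
  [0, -0.0237, 0.0205, 0, 0],
  [0, -0.0237, 0.0205, 0, 0],
  [0, -0.0237, 0.0205, 0, 0],
  [0, -0.0237, 0.0205, 0, 0],
  [0, -0.0237, 0.0205, 0, 0],
])

```text
clock: 14.15
tcp_pos: [0.4768, -0.0743, 0.2186]
ee_rot: [-180.0, 0.1, 8.1]
wrist_force: [1.2, 0.2, -0.3]
opening: 0.0941
gripper_force: 0.0
```

drive_tool([
  [0, 0, 0, 0.035, 0],
  [0, 0, 0, 0.035, 0],
  [0, 0, 0, 0.02, 0],
  [0, 0, 0, 0, 0],
  [0, 0, 0, 0, 0],
])

```text
clock: 14.57
tcp_pos: [0.4779, -0.0734, 0.1292]
ee_rot: [-179.9, 0.1, 8.1]
wrist_force: [0.0, -0.5, 0.5]
opening: 0.0942
gripper_force: 0.0
```

Run:
```python
from h import *
go(.480,-.073,.032,8.05)
p=observe()['tcp_pos'];s=camera('side');u=proj('side',p)[0].astype(int);print(u)
cv2.imwrite('pics/c6.png',cv2.resize(s[u[1]-75:u[1]+75,u[0]-100:u[0]+100],(800,600),interpolation=cv2.INTER_CUBIC))
```

```text
turn 0.000 rad; then dx 0.0021 dy -0.0001 dz 0.0972 clk 14.57 [ 0.4779 -0.0734  0.1292] [-1.799e+02  1.000e-01  8.100e+00] F [ 0.  -0.5  0.5] open 0.0942 gf 0.0
[330 227]
```

View pics/c6.png

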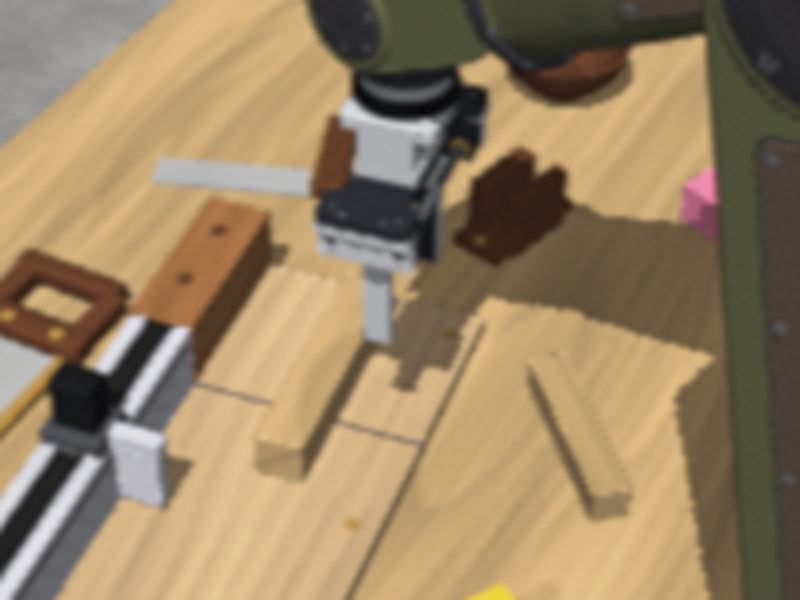

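The picture shows the +y finger at (378,340), landing ahead of the blank's front edge at (345,390). I'll descend.

drive_tool([
  [0, 0, 0, 0.03, 0],
  [0, 0, 0, 0.03, 0],
  [0, 0, 0, 0.02, 0],
  [0, 0, 0, 0.01, 0],
  [0, 0, 0, 0.005, 0],
  [0, 0, 0, 0, 0],
])

```text
clock: 15.12
tcp_pos: [0.4789, -0.0736, 0.0352]
ee_rot: [180.0, -0.0, 8.1]
wrist_force: [0.4, -0.4, -0.7]
opening: 0.0939
gripper_force: 0.0
```

drive_tool([
  [0, 0.006, 0, 0, 0],
  [0, 0.006, 0, 0, 0],
  [0, 0.006, 0, 0, 0],
  [0, 0.006, 0, 0, 0],
  [0, 0.006, 0, 0, 0],
  [0, 0.006, 0, 0, 0],
  [0, 0, 0, 0, 0],
])

```text
clock: 15.7
tcp_pos: [0.5151, -0.0683, 0.0348]
ee_rot: [180.0, -0.0, 8.1]
wrist_force: [-0.3, 0.3, -0.3]
opening: 0.0941
gripper_force: 0.0
```

Run:
```python
from h import *
O=np.array([.6343,.158]);a=np.radians(8.05);Rr=np.array([[np.cos(a),np.sin(a)],[-np.sin(a),np.cos(a)]])
print(Rr@(observe()['tcp_pos'][:2]-O))
```

```text
[-0.14968425 -0.2074208 ]
```

drive_tool([
  [0, 0.005, 0, 0, 0],
  [0, 0.005, 0, 0, 0],
  [0, 0.005, 0, 0, 0],
  [0, 0.005, 0, 0, 0],
  [0, 0.005, 0, 0, 0],
  [0, 0.005, 0, 0, 0],
  [0, 0.005, 0, 0, 0],
  [0, 0.005, 0, 0, 0],
])

```text
clock: 16.37
tcp_pos: [0.5542, -0.0628, 0.0347]
ee_rot: [-180.0, 0.0, 8.1]
wrist_force: [-1.5, -0.6, -1.5]
opening: 0.0939
gripper_force: 0.8
```

drive_tool([
  [0, 0.005, 0, 0, 0],
  [0, 0.005, 0, 0, 0],
  [0, 0.005, 0, 0, 0],
  [0, 0.004, 0, 0, 0],
  [0, 0.004, 0, 0, 0],
  [0, 0.003, 0, 0, 0],
  [0, 0, 0, 0, 0],
])

```text
clock: 16.95
tcp_pos: [0.5801, -0.0591, 0.0348]
ee_rot: [180.0, -0.0, 8.1]
wrist_force: [-0.3, 0.2, 0.4]
opening: 0.0938
gripper_force: 0.0
```

drive_tool([
  [0, 0.002, 0, 0, 0],
  [0, 0.002, 0, 0, 0],
  [0, 0.002, 0, 0, 0],
  [0, 0.001, 0, 0, 0],
  [0, 0, 0, 0, 0],
])

```text
clock: 17.37
tcp_pos: [0.5866, -0.0582, 0.0348]
ee_rot: [180.0, -0.0, 8.1]
wrist_force: [0.2, 0.2, 0.4]
opening: 0.0943
gripper_force: 0.1
```

drive_tool([
  [0, 0.001, 0, 0, 0],
  [0, 0.001, 0, 0, 0],
  [0, 0, 0, 0, 0],
])

```text
clock: 17.62
tcp_pos: [0.5885, -0.0579, 0.0348]
ee_rot: [180.0, -0.0, 8.1]
wrist_force: [-2.0, -0.8, 1.1]
opening: 0.0939
gripper_force: 0.7
```

drive_tool([
  [0, 0.001, 0, 0, 0],
  [0, 0.001, 0, 0, 0],
  [0, 0, 0, 0, 0],
])

```text
clock: 17.87
tcp_pos: [0.5894, -0.0578, 0.0348]
ee_rot: [-180.0, 0.2, 8.1]
wrist_force: [-12.9, -0.9, 9.0]
opening: 0.0942
gripper_force: 6.3
```

drive_tool([
  [0, 0.001, 0, 0, 0],
  [0, 0, 0, 0, 0],
])

```text
clock: 18.03
tcp_pos: [0.5894, -0.0578, 0.0348]
ee_rot: [-180.0, 0.3, 8.1]
wrist_force: [-20.2, -2.6, 14.2]
opening: 0.0939
gripper_force: 10.6
```

drive_tool([
  [0, -0.006, 0, 0, 0],
  [0, -0.02, 0, 0, 0],
  [0.5, 0, 0, -0.035, 0],
  [1, 0, 0, -0.035, 0],
  [1, 0, 0, -0.035, 0],
  [1, 0, 0, 0, 0],
  [1, 0, 0, 0, 0],
])

```text
clock: 18.62
tcp_pos: [0.5667, -0.0613, 0.1417]
ee_rot: [179.9, -0.3, 8.1]
wrist_force: [0.1, 0.3, -0.8]
opening: 0.0641
gripper_force: 0.0
```

```bash
cat >> h.py <<'E'
O=np.array([.6343,.158]);_a=np.radians(8.05);Rr=np.array([[np.cos(_a),np.sin(_a)],[-np.sin(_a),np.cos(_a)]])
E
python3 - <<'E'
from h import *
w=Rr.T@np.array([-.045,-.345])+O
go(w[0],w[1],.035,8.05)
t=camera('top');s=camera('side');cv2.imwrite('pics/t7.png',t);cv2.imwrite('pics/s7.png',s)
o=np.zeros((600,800,3),np.uint8)
o[:360]=cv2.resize(t[165:255,200:400],(800,360),interpolation=cv2.INTER_CUBIC)
o[360:,:400]=cv2.resize(s[190:280,230:380],(400,240),interpolation=cv2.INTER_CUBIC)
cv2.imwrite('pics/c7.png',o)
E
```

```text
turn 0.000 rad; then dx 0.0527 dy 0.1374 dz 0.1067 clk 18.62 [ 0.5667 -0.0613  0.1417] [179.9  -0.3   8.1] F [ 0.1  0.3 -0.8] open 0.0641 gf 0.0
```

View pics/c7.png

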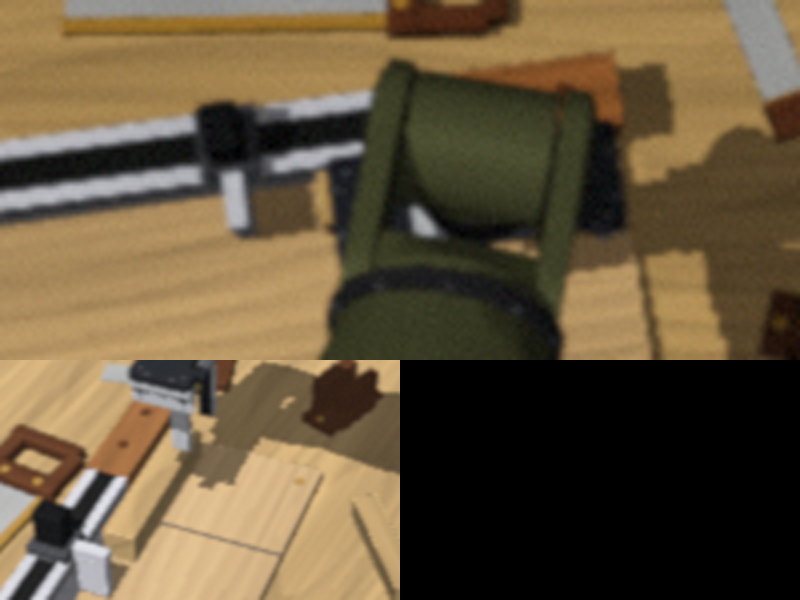

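The blank lies along the fence, and its +y end, at (120,545) in the lower crop, is short of the finger at (92,570). Next I'll go round to its far end.

drive_tool([
  [1, 0.0088, 0.0229, 0, 0],
  [1, 0.0088, 0.0229, 0, 0],
  [1, 0.0088, 0.0229, 0, 0],
  [1, 0.0088, 0.0229, 0, 0],
  [1, 0.0088, 0.0229, 0, 0],
  [1, 0.0088, 0.0229, 0, 0],
  [1, 0, 0, 0, 0],
  [1, 0, 0, 0, 0],
])

```text
clock: 19.38
tcp_pos: [0.6367, -0.1904, 0.1374]
ee_rot: [-179.9, 0.2, 8.0]
wrist_force: [0.1, 0.4, -0.7]
opening: 0.0028
gripper_force: 0.0
```

drive_tool([
  [1, 0, 0, 0.03, 0],
  [1, 0, 0, 0.03, 0],
  [1, 0, 0, 0.025, 0],
  [1, 0, 0, 0.015, 0],
  [1, 0, 0, 0.005, 0],
  [1, 0, 0, 0, 0],
  [1, 0, 0, 0, 0],
])

```text
clock: 19.97
tcp_pos: [0.6374, -0.1894, 0.0354]
ee_rot: [180.0, -0.0, 8.1]
wrist_force: [0.2, 0.3, 0.4]
opening: 0.0003
gripper_force: 0.0
```

Run:
```python
from h import *
w=Rr.T@np.array([-.045,-.345])+O
go(w[0],w[1],.035,8.05)
```

```text
turn 0.001 rad; then dx 0.0006 dy 0.0006 dz 0.0004 clk 19.97 [ 0.6374 -0.1894  0.0354] [180.   -0.    8.1] F [0.2 0.3 0.4] open 0.0003 gf 0.0
```

drive_tool([
  [1, 0, -0.008, 0, 0],
  [1, 0, -0.008, 0, 0],
  [1, 0, -0.006, 0, 0],
  [1, 0, -0.005, 0, 0],
  [1, 0, -0.005, 0, 0],
  [1, 0, -0.005, 0, 0],
  [1, 0, -0.005, 0, 0],
  [1, 0, -0.005, 0, 0],
])

```text
clock: 20.63
tcp_pos: [0.6308, -0.1433, 0.0352]
ee_rot: [180.0, -0.0, 8.1]
wrist_force: [-0.2, -4.5, 3.9]
opening: 0.0003
gripper_force: 2.3
```

drive_tool([
  [1, 0, -0.005, 0, 0],
  [1, 0, -0.005, 0, 0],
  [1, 0, -0.004, 0, 0],
  [1, 0, -0.003, 0, 0],
  [1, 0, -0.003, 0, 0],
  [1, 0, -0.003, 0, 0],
  [1, 0, 0, 0, 0],
])

```text
clock: 21.22
tcp_pos: [0.6275, -0.12, 0.035]
ee_rot: [180.0, -0.0, 8.1]
wrist_force: [0.1, -1.6, 1.9]
opening: 0.0005
gripper_force: 0.8
```

drive_tool([
  [1, 0, -0.002, 0, 0],
  [1, 0, -0.002, 0, 0],
  [1, 0, -0.002, 0, 0],
  [1, 0, -0.001, 0, 0],
  [1, 0, 0, 0, 0],
])

```text
clock: 21.63
tcp_pos: [0.6264, -0.1133, 0.0348]
ee_rot: [-180.0, -0.0, 8.1]
wrist_force: [0.7, -2.2, 2.1]
opening: 0.0004
gripper_force: 1.5
```

drive_tool([
  [1, 0, -0.001, 0, 0],
  [1, 0, -0.001, 0, 0],
  [1, 0, 0, 0, 0],
])

```text
clock: 21.88
tcp_pos: [0.626, -0.1114, 0.0347]
ee_rot: [-180.0, 0.0, 8.1]
wrist_force: [0.6, -3.9, 2.9]
opening: 0.0003
gripper_force: 1.7
```

drive_tool([
  [1, 0, -0.001, 0, 0],
  [1, 0, -0.001, 0, 0],
  [1, 0, 0, 0, 0],
])

```text
clock: 22.13
tcp_pos: [0.6257, -0.1094, 0.0347]
ee_rot: [-180.0, 0.0, 8.1]
wrist_force: [-0.1, -3.7, 2.4]
opening: 0.0003
gripper_force: 1.5
```

drive_tool([
  [1, 0, -0.001, 0, 0],
  [1, 0, -0.001, 0, 0],
  [1, 0, 0, 0, 0],
])

```text
clock: 22.38
tcp_pos: [0.6254, -0.1075, 0.0347]
ee_rot: [180.0, 0.0, 8.1]
wrist_force: [-0.5, -3.8, 2.2]
opening: 0.0004
gripper_force: 1.9
```

drive_tool([
  [1, 0, -0.001, 0, 0],
  [1, 0, -0.001, 0, 0],
  [1, 0, 0, 0, 0],
])

```text
clock: 22.63
tcp_pos: [0.6251, -0.1057, 0.0346]
ee_rot: [180.0, 0.0, 8.1]
wrist_force: [1.5, -4.6, 2.4]
opening: 0.0002
gripper_force: 2.4
```

drive_tool([
  [1, 0, -0.001, 0, 0],
  [1, 0, -0.001, 0, 0],
  [1, 0, 0, 0, 0],
])

```text
clock: 22.88
tcp_pos: [0.6249, -0.1052, 0.0347]
ee_rot: [179.9, 0.0, 8.1]
wrist_force: [0.3, -14.8, 1.3]
opening: 0.0006
gripper_force: 7.1
```

Contact: the force rose to 15 N and motion stopped. I'll back off and look.

drive_tool([
  [1, 0, 0.003, 0, 0],
  [1, 0, 0.02, 0, 0],
  [1, 0, 0.025, 0, 0],
  [1, 0, 0, -0.04, 0],
  [1, 0, 0, -0.04, 0],
  [1, -0.03, 0.02, -0.02, 0],
  [1, -0.03, 0.02, 0, 0],
  [1, -0.03, 0.02, 0, 0],
])

```text
clock: 23.55
tcp_pos: [0.5503, -0.2232, 0.1357]
ee_rot: [180.0, -0.1, 8.1]
wrist_force: [0.2, -0.6, -1.3]
opening: 0.0004
gripper_force: 0.0
```

drive_tool([
  [1, -0.03, 0.02, 0, 0],
  [1, -0.03, 0.02, 0, 0],
  [1, -0.03, 0.02, 0, 0],
  [1, 0, 0, 0, 0],
])

```text
clock: 23.88
tcp_pos: [0.4667, -0.2978, 0.1344]
ee_rot: [-179.9, 0.1, 7.9]
wrist_force: [-0.8, 0.4, 0.1]
opening: 0.0005
gripper_force: 0.0
```

Run:
```python
from h import *
print(observe()['tcp_pos'])
t=camera('top');s=camera('side');cv2.imwrite('pics/t8.png',t);cv2.imwrite('pics/s8.png',s)
o=np.zeros((600,800,3),np.uint8)
o[:280]=cv2.resize(t[170:240,180:380],(800,280),interpolation=cv2.INTER_CUBIC)
o[280:,:400]=cv2.resize(s[190:270,240:340],(400,320),interpolation=cv2.INTER_CUBIC)
o[280:,400:]=cv2.resize(s[240:272,235:275],(400,320),interpolation=cv2.INTER_CUBIC)
cv2.imwrite('pics/c8.png',cv2.convertScaleAbs(o,alpha=1.2))
```

```text
[ 0.46672627 -0.29778883  0.13443098]
```

View pics/c8.png

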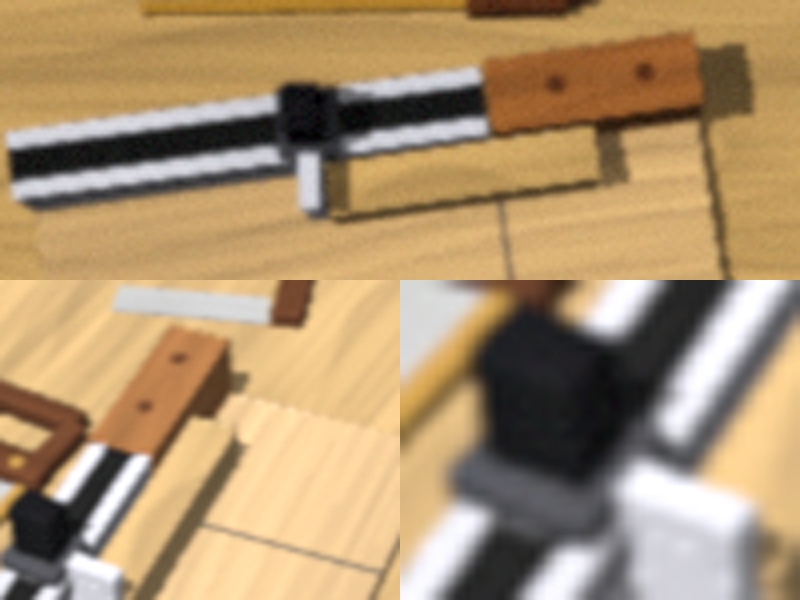

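The top crop shows the blank with its end against the finger at (328,190) and its front edge running from (332,218) to (598,184). The rail's edge runs nearly parallel at about 7.4°, and the stop is still seated. I'll check the angle with numbers.

Run:
```python
from h import *
t=cv2.cvtColor(cv2.imread('pics/t8.png'),cv2.COLOR_BGR2GRAY).astype(float)
def line(c0,c1,guess,w,z):
    pts=[]
    for c in range(c0,c1):
        r0=int(guess(c));seg=t[r0-w:r0+w+1,c];wt=np.clip(np.median(seg)-seg-8,0,None)
        if wt.sum()>5:pts.append([c,(wt*np.arange(r0-w,r0+w+1)).sum()/wt.sum()])
    pts=np.array(pts);p=plane('top',pts,z);f=cv2.fitLine(p[:,:2].astype(np.float32),cv2.DIST_HUBER,0,.01,.01).ravel()
    r=(p[:,:2]-O)@Rr.T
    return len(pts),np.degrees(np.arctan2(f[0]*np.sign(-f[1]),abs(f[1]))),np.polyfit(r[:,1],r[:,0],1),r[:,0].std()
print('blank front',line(268,326,lambda c:170+(218-(c-263)*4*35/266)/4,3,.02))
# slot line now for the same picture
B=blobs(cv2.imread('pics/t8.png'),(250,180,302,210),dark)[0];B1=blobs(cv2.imread('pics/t8.png'),(182,195,248,220),dark)[0]
q=np.vstack([B1[0],B[0]]);p=plane('top',q,.078);d=p[0]-p[1];print('slot',np.degrees(np.arctan2(-d[0],d[1])))
```

```text
blank front (58, np.float32(8.076573), array([ 0.00075949, -0.06211302]), np.float64(0.0002533775382842899))
slot 8.672683361755498
```

```bash
python3 -c "
from station import *
print(close_job())"
```

```text
the job is handed in; nothing more can be done
None
```

I handed the job in at about 24 s: the stop is in the notch with its shoulder flush, and the blank lies along the fence with its end against the stop's finger; the hand-in gave no verdict.

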